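# Find the sample tin with the bronze in it by feel

## Robot

A 7-joint arm with a two-finger parallel gripper is mounted at the origin on a cart in front of the work surface, level with it; the furniture and walls round the work are solid. World frame = base frame: x ahead of the robot, y to its left, z up, the work surface at z = 0. Lengths are in m, angles in rad, forces in N, time in s.
With the tool pointing down it reaches from about 0.4 to 0.85 m from the base axis. Payload 10.4 kg.
Tool frame: the origin (TCP) lies between the finger pads; the fingertips stand ahead of it and the grasp point (between the pads) lies 3 mm ahead of it (r.tips_ahead is the z of the fingertips in the tool frame, in m); z points along the fingers, y is the line along which they close (so a half turn about z gives the same grasp; the last joint's range is limited). The gripper opens to 87 mm and grips with 3 to 60 N. Pads are 19 mm wide; open, the fingers measure 117 mm over their backs; the gripper's body (75 mm by 190 mm) begins 51 mm behind the grasp point.
Start: joints at [-1.156, 0.332, -0.065, 1.46, 0.022, 1.35, -0.088], TCP at [0.265, 0.566, 0.245] pointing down, gripper open.
Joint ranges: [-2.6, 2.6], [-0.5, 2.12], [-1.47, 1.34], [0.16, 2.42], [-1.27, 4.41], [0.06, 2.06], [-2.6, 2.6]. Speed limits (rad/s): [2.22, 2.22, 2.79, 2.79, 3.14, 3.14, 3.14].

## Interface

Orientations are given as a unit quaternion [x, y, z, w].
In Python, from bench import telemetry, camera, get_calibration, r gives the robot as it stands.
- The arm moves only by the tool drive_tool, never from a script. Its argument "series" is one flat list of numbers, 7 for each row, row after row: the turn, a rotation vector about the tool's x, y, z in units of 5 degrees (1.0 is 5 degrees), then the shift along the tool's x, y, z in units of 40 mm (1.0 is 40 mm), then the opening, from -1 (shut) to 1 (fully open). A call has 1 to 10 rows; each row is the pose to reach, as a shift and turn from the pose commanded when the call began, along the tool's axes at that moment; what a row does not reach only later rows make up. A row lasts 1/12 s, in which the tool goes at most 41.7 mm and 7.16 degrees, less where a joint would pass 70% of its speed; a pose out of reach is approached as far as the arm can. A call with a gripper value outside its range is refused whole. The fingers move at their own pace and stop on an object; "grip_force" is the grip in N (left out, the last holds). Time passes only in rows, so rows that repeat a pose let the fingers close. It gives the time, the measured TCP pose, the force, the opening and the grip force at its end, in the units of the state.
- telemetry.read_state(): the state, without advancing time (a new reading comes with each control period).
- camera(name): name is "scene" or "top"; returns the picture (400x640x3 uint8, red, green, blue); there is no depth.
- get_calibration(name): a dict with "fovy" (degrees; the focal length in pixels is half the picture's height over the tangent of half this angle, whatever the lens; pixels are square), "cx", "cy" (the principal point, pixels), "xyz" and "rotation" of the camera in the world. Camera axes: x right, y up, looking along -z (the intrinsics and any distortion apply to the point x, -y, -z); pixel columns grow to the right and rows downward; lengths in m; the calibration is good to about 2 mm. A picture is of the moment at which its call begins. get_calibration takes no time and is no camera call.
- r.close_job(): hands the job in; it is judged then, once.
The state is a dict: "time": time; "joint_positions": joint angles; "joint_vel": joint speeds; "joint_torque": joint torques, N m; "ee_pos": TCP position; "eef_rot": TCP orientation; "ft_force": force on the tool from outside, world axes, zero at the start; "torque": the same for the moment, N m; "width": finger opening in m; "grip_force": force on a finger pad.
Only numpy, scipy, OpenCV 4.12 (cv2) and the standard library are available. Lean on these libraries where they do the work, as an engineer would, in place of code of your own. Each camera call takes 0.05 s, during which the arm holds its last target. There are 200 camera calls.

## Task

One of the three identical closed sample tins still has the bronze pieces in it and is clearly the heaviest: heft them to find it by feel, keeping them upright and leaving the jar, the tape and the loupe where they are. Stand the two lighter tins upright on the floor of the wooden tray, and finish while holding the heaviest one up in the gripper, upright and still, about 25 cm above the table; do not put it down.

Things in the scene. Friction and masses are not known exactly. Their poses are not given: they have to be found in the camera images.
- tin_a_center (a point): one of three identical closed round tins, bare aluminium with a ribbed screw lid and a plain white paper band; 52 mm diameter, 60 mm tall; this point is its centre, 30 mm above its underside; z is its axis, up. The lids are shut tight and the tins look alike; one of the three (it may be any of them, in any place) weighs 0.48 to 0.6 kg, each of the other two 0.12 to 0.23 kg, always at least 0.25 kg less than the heaviest; the contents hardly shift
- tin_b_center (a point): one of three identical closed round tins, bare aluminium with a ribbed screw lid and a plain white paper band; 52 mm diameter, 60 mm tall; this point is its centre, 30 mm above its underside; z is its axis, up. The lids are shut tight and the tins look alike; one of the three (it may be any of them, in any place) weighs 0.48 to 0.6 kg, each of the other two 0.12 to 0.23 kg, always at least 0.25 kg less than the heaviest; the contents hardly shift
- tin_c_center (a point): one of three identical closed round tins, bare aluminium with a ribbed screw lid and a plain white paper band; 52 mm diameter, 60 mm tall; this point is its centre, 30 mm above its underside; z is its axis, up. The lids are shut tight and the tins look alike; one of the three (it may be any of them, in any place) weighs 0.48 to 0.6 kg, each of the other two 0.12 to 0.23 kg, always at least 0.25 kg less than the heaviest; the contents hardly shift
- tin_a: the tin whose centre is tin_a_center, as a body; origin at the centre of its underside, z up its axis
- tin_b: the tin whose centre is tin_b_center, as a body; origin at the centre of its underside, z up its axis
- tin_c: the tin whose centre is tin_c_center, as a body; origin at the centre of its underside, z up its axis
- tray: shallow wooden tray with a grey felt floor, fixed to the table; outside 128 mm (its x) by 298 mm (its y), wall 4 mm thick, rim 14 mm high, floor 4 mm above the table; origin at the centre of its underside on the table, x across, y along its length, z up. There is room for all three tins in a row along y, for example at y = -90, 0 and +90 mm
- swab_jar_center (a point): glass jar with a black lid, 59 mm diameter, 73 mm tall; a bystander, to be left where it is; this point is its centre
- masking_tape_center (a point): roll of masking tape lying flat, 73 mm diameter, 24 mm high; a bystander, to be left where it is; this point is its centre
- folding_loupe_center (a point): small black and white folding loupe, 29 x 48 x 22 mm; a bystander, to be left where it is; this point is its centre
There are look-alikes about, which are no part of the job. Leave any pink or turquoise look-alike of the tin_a alone.

How it is judged:
By the outcome, as a careful person would: the job done as asked, in the order asked, and still so for the second after the job is handed in, while the arm keeps its last pose, push and grip.
It also fails if it takes over 72 s, if anything falls off the work surface, if the arm or the gripper's body presses on something with over 40 N, if the wrist force passes 120 N, or if a joint passes its speed limit or range.

## Working session

There is one attempt and no reset: what is moved stays moved. The work goes in short steps, Python scripts to look and compute and a tool call to move; the robot and the scene stay as the last step left them, time stands still between calls to the robot, and variables do not carry over. Pictures are saved under pics/ and viewed, at most 10 in all, crops included, and the job is handed in when it is done.

Besides the shell and the picture viewer there is one more tool, called as a command line: name --argument value ..., lists and objects as JSON in quotes. drive_tool: Moves the arm, as the interface text tells. Its arguments: {"type":"object","properties":{"series":{"type":"array"},"grip_force":{"type":"number"}},"required":["series"]}

```bash
ls; mkdir -p pics
python3 - <<'E'
from bench import telemetry, camera, get_calibration, r
import cv2
for n in("scene","top"):
    cv2.imwrite(f"pics/{n}0.png",camera(n)[:,:,::-1]); print(n,get_calibration(n))
print(telemetry.read_state(), r.tips_ahead)
E
```

```text
pics
scene {'fovy': 56.957907673170695, 'cx': 315.62994117913274, 'cy': 195.2314449013453, 'xyz': array([ 0.111601  , -0.64780283,  0.43763879]), 'rotation': array([ 0.52185294, -0.14639399, -0.20620799,  0.81468802])}
top {'fovy': 46.877626962148625, 'cx': 321.9528977090853, 'cy': 191.96862485839253, 'xyz': array([0.42206138, 0.07299994, 1.10092824]), 'rotation': array([ 0.02849718, -0.04293925, -0.6996724 ,  0.71260274])}
{'time': 0.1, 'joint_positions': array([-1.15555369,  0.33283422, -0.0646924 ,  1.46084843,  0.02160568,
        1.3498696 , -0.08850756]), 'joint_vel': array([-0.000953  , -0.00100944,  0.00025518, -0.00363085, -0.00119138,
       -0.00039968,  0.00108182]), 'joint_torque': array([ 2.02581105e-03, -6.24536848e+01,  2.48451205e-02, -3.90716743e+01,
       -6.13552518e-02,  3.65398068e-02,  8.04012507e-05]), 'ee_pos': array([0.26486888, 0.56576272, 0.24382175]), 'eef_rot': array([ 2.17174067e-01,  9.76132688e-01, -6.23014227e-04, -1.06346994e-04]), 'ft_force': array([-0.00322426,  0.33731503, -0.02567185]), 'torque': array([ 0.02580251,  0.01533782, -0.01345058]), 'grip_force': 0.0, 'width': 0.08703434071267338} 0.022
```

View pics/top0.png

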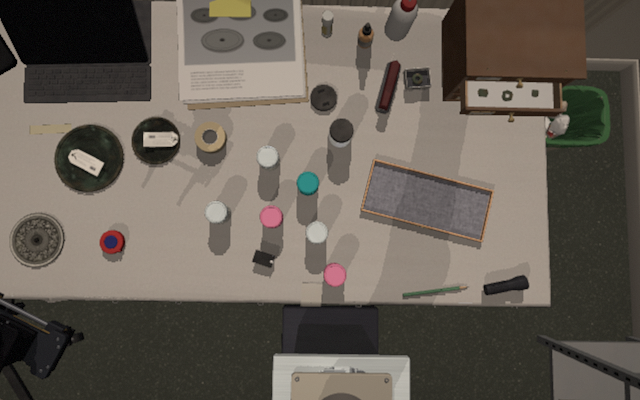

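View pics/scene0.png

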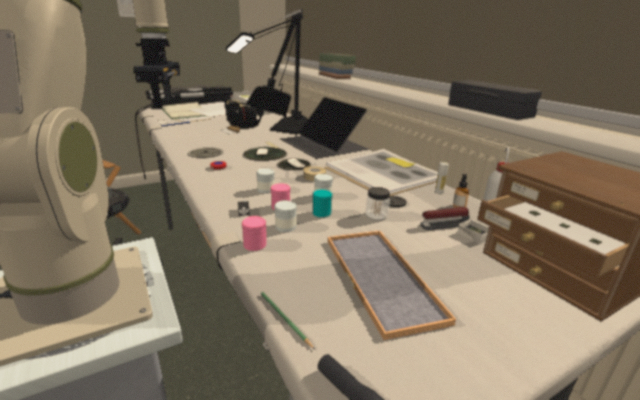

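The top view shows white-lidded tins at about (268,156), (217,212) and (316,232). Pink look-alikes are at (271,217) and (335,274), and a turquoise one at (308,183). The tray is centred near (427,200), the jar is at (341,133), the tape at (210,138) and the loupe at (263,258).

```bash
cat > h.py <<'E'
import numpy as np, cv2
from scipy.spatial.transform import Rotation as R
from bench import telemetry, camera, get_calibration, r
def ray(n,u,v,z):
    c=get_calibration(n); f=200/np.tan(np.radians(c['fovy']/2))
    d=R.from_quat(c['rotation']).apply([(u-c['cx'])/f,-(v-c['cy'])/f,-1])
    p=c['xyz']; return p+d*(z-p[2])/d[2]
def proj(n,P):
    c=get_calibration(n); f=200/np.tan(np.radians(c['fovy']/2))
    q=R.from_quat(c['rotation']).inv().apply(np.array(P)-c['xyz'])
    return c['cx']+f*q[0]/-q[2], c['cy']+f*q[1]/q[2]
E
python3 - <<'E'
from h import *
im=cv2.imread("pics/top0.png")
c=cv2.resize(im[120:280,190:350],None,fx=3.75,fy=3.75,interpolation=cv2.INTER_CUBIC)
d=cv2.resize(im[145:255,350:500],None,fx=2,fy=2,interpolation=cv2.INTER_CUBIC)
cv2.imwrite("pics/c0.png",c)
for u,v in[(268,156),(217,212),(316,232),(271,217),(335,274),(308,183)]: print((u,v),ray("top",u,v,.06).round(3), )
for n,u,v,z in[("jar",341,130,.073),("tape",210,138,.024),("loupe",263,258,.022)]: print(n,ray("top",u,v,z).round(3))
for u,v in[(372,161),(492,192),(482,240),(362,210)]: print("tray",ray("top",u,v,.014).round(3))
# cross-check in scene view
for u,v in[(268,156),(217,212),(316,232)]: print(proj("scene",ray("top",u,v,.06)))
for u,v in[(372,161),(492,192),(482,240),(362,210)]: print(proj("scene",ray("top",u,v,.014)))
E
```

```text
(268, 156) [0.608 0.177 0.06 ]
(217, 212) [0.478 0.288 0.06 ]
(316, 232) [0.437 0.064 0.06 ]
(271, 217) [0.469 0.166 0.06 ]
(335, 274) [0.345 0.02  0.06 ]
(308, 183) [0.548 0.085 0.06 ]
jar [0.669 0.012 0.073]
tape [0.655 0.319 0.024]
loupe [0.376 0.186 0.022]
tray [ 0.609 -0.067  0.014]
tray [ 0.54  -0.354  0.014]
tray [ 0.426 -0.328  0.014]
tray [ 0.492 -0.044  0.014]
(np.float64(323.05992252844936), np.float64(176.4956906712358))
(np.float64(264.7121890674987), np.float64(171.02947058893594))
(np.float64(284.5371850041758), np.float64(203.96823944468284))
(np.float64(375.6917375057052), np.float64(229.29751493489948))
(np.float64(450.89105336991946), np.float64(317.0210593804221))
(np.float64(385.48637254799894), np.float64(331.0265760714251))
(np.float64(327.32941139435474), np.float64(236.598487590635))
```

View pics/c0.png

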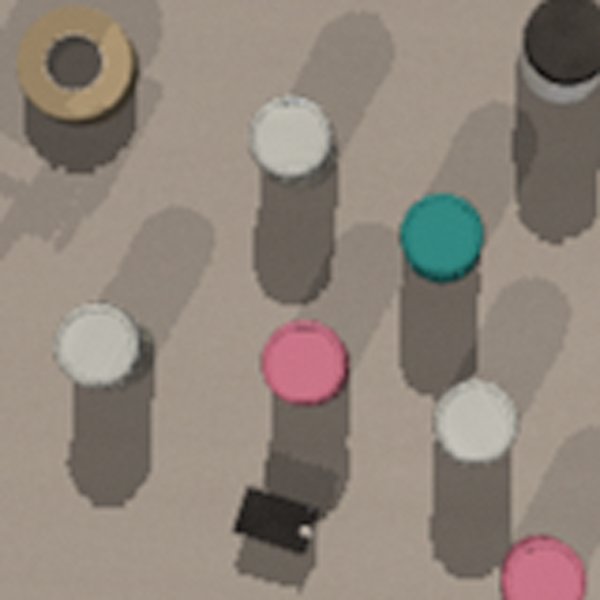

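The enlarged crop puts the tin lids at full-picture pixels A (267.3,156.3), B (216.1,211.7) and C (316.9,232.0). They agree with the scene view. I'll start with tin B, which is nearest to the tool.

```bash
cat >> h.py <<'E'
def go(x,y,z):
    s=telemetry.read_state(); q=R.from_quat(s['eef_rot'])
    d=q.inv().apply(np.array([x,y,z])-s['ee_pos'])/.04
    print(s['time'],s['ee_pos'].round(4),'->',d.round(2),'rows',np.linalg.norm(d)*40/41.7)
E
python3 - <<'E'
from h import *
P={k:ray("top",*p,.06).round(4) for k,p in dict(A=(267.3,156.3),B=(216.1,211.7),C=(316.9,232.0)).items()}
print(P); go(*P['B'][:2],.15)
E
```

```text
{'A': array([0.6072, 0.1787, 0.06  ]), 'B': array([0.4786, 0.2898, 0.06  ]), 'C': array([0.4372, 0.0624, 0.06  ])}
0.1 [0.2649 0.5658 0.2438] -> [-7.76 -3.98  2.35] rows 8.667627880372914
```

drive_tool --series '[0,0,0,-2,-1,0.6,1,0,0,0,-4,-2,1.2,1,0,0,0,-6,-3,1.8,1,0,0,0,-7.75,-4,2.35,1,0,0,0,-7.75,-4,2.35,1,0,0,0,-7.75,-4,2.35,1,0,0,0,-7.75,-4,2.35,1,0,0,0,-7.75,-4,2.35,1,0,0,0,-7.75,-4,2.35,1,0,0,0,-7.75,-4,2.35,1]'

```text
time: 0.93
ee_pos: [0.4811, 0.2826, 0.1487]
eef_rot: [0.221, 0.975, -0.002, 0.0]
ft_force: [-0.0, -0.6, 0.1]
width: 0.0872
grip_force: 0.0
```

Run:
```python
from h import *
im=camera("top")[:,:,::-1]
cv2.imwrite("pics/t1.png",cv2.resize(im[110:270,160:360],None,fx=4,fy=3.75,interpolation=cv2.INTER_CUBIC))
go(.4786,.2898,.038)
```

```text
0.9833 [0.4793 0.2861 0.1494] -> [0.06 0.08 2.79] rows 2.673746723312714
```

drive_tool --series '[0,0,0,0,0,0,1,0,0,0,0,0,0,1,0,0,0,0,0,0,1,0,0,0,0,0,0.5,1,0,0,0,0,0,0.5,1]'

```text
time: 1.4
ee_pos: [0.4761, 0.2902, 0.1283]
eef_rot: [0.216, 0.976, -0.001, -0.001]
ft_force: [-0.3, -0.3, -1.5]
width: 0.0865
grip_force: 0.0
```

Run:
```python
from h import *
go(.4786,.2898,.038)
```

```text
1.4 [0.4761 0.2902 0.1283] -> [-0.06  0.02  2.26] rows 2.165448795350265
```

View pics/t1.png

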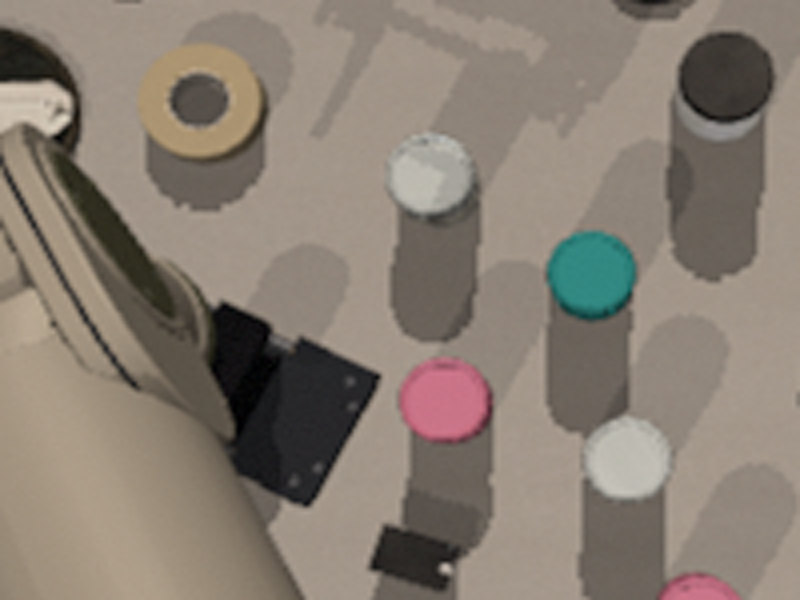

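The gripper's dark body covers tin B's position and nothing else is near it. I'll go down and grip.

drive_tool --series '[0,0,0,0,0,0.5,1,0,0,0,-0.03,0,1.0,1,0,0,0,-0.05,0,1.5,1,0,0,0,-0.05,0,2.0,1,0,0,0,-0.05,0,2.25,1,0,0,0,-0.05,0,2.25,1,0,0,0,-0.05,0,2.25,1,0,0,0,-0.05,0,2.25,0.5,0,0,0,-0.05,0,2.25,0.2,0,0,0,-0.05,0,2.25,0]' --grip_force 30

```text
time: 2.23
ee_pos: [0.4803, 0.2893, 0.0417]
eef_rot: [0.217, 0.976, 0.001, 0.001]
ft_force: [-0.1, 0.2, 0.1]
width: 0.0742
grip_force: 0.0
```

drive_tool --series '[0,0,0,0,0,0,-0.3,0,0,0,0,0,0,-1,0,0,0,0,0,0,-1,0,0,0,0,0,0,-1,0,0,0,0,0,0,-1]'

```text
time: 2.65
ee_pos: [0.4799, 0.2892, 0.0409]
eef_rot: [0.217, 0.976, 0.0, 0.0]
ft_force: [-0.6, 1.1, 2.6]
width: 0.0518
grip_force: 30.0
```

drive_tool --series '[0,0,0,0,0,-0.3,-1,0,0,0,0,0,-0.8,-1,0,0,0,0,0,-1.3,-1,0,0,0,0,0,-1.8,-1,0,0,0,0,0,-2.3,-1,0,0,0,0,0,-2.5,-1,0,0,0,0,0,-2.5,-1,0,0,0,0,0,-2.5,-1,0,0,0,0,0,-2.5,-1,0,0,0,0,0,-2.5,-1]'

```text
time: 3.48
ee_pos: [0.479, 0.2884, 0.1392]
eef_rot: [0.217, 0.976, -0.001, -0.001]
ft_force: [0.0, -0.4, -1.1]
width: 0.052
grip_force: 30.0
```

drive_tool --series '[0,0,0,0,0,0,-1,0,0,0,0,0,0,-1,0,0,0,0,0,0,-1,0,0,0,0,0,0,-1,0,0,0,0,0,0,-1,0,0,0,0,0,0,-1]'

```text
time: 3.98
ee_pos: [0.4797, 0.2889, 0.1405]
eef_rot: [0.217, 0.976, 0.0, -0.0]
ft_force: [-0.1, 0.3, -1.9]
width: 0.0522
grip_force: 30.0
```

Run:
```python
from h import *
print(telemetry.read_state()['ft_force'],telemetry.read_state()['joint_vel'].round(3))
t=np.array([.517,-.198]);e=np.array([.234,.972])
for s in(-.065,.065): print(t+e*s); go(*(t+e*s),.14)
```

```text
[-0.08401273  0.30284634 -1.92582068] [ 0.    -0.002 -0.001 -0.001  0.001  0.     0.001]
[ 0.50179 -0.26118]
3.9833 [0.4797 0.2889 0.1405] -> [-6.330e+00 -1.222e+01  1.000e-02] rows 13.203021244429886
[ 0.53221 -0.13482]
3.9833 [0.4797 0.2889 0.1405] -> [-5.68 -9.04  0.01] rows 10.239934924013442
```

Tin B pulls down 1.9 N, about 0.20 kg, so it's light. I'll carry it to the far half of the tray.

drive_tool --series '[0,0,0,-0.15,-0.3,-0.2,-1,0,0,0,-0.45,-0.9,-0.4,-1,0,0,0,-0.8,-1.55,-0.5,-1,0,0,0,-1.15,-2.2,-0.5,-1,0,0,0,-1.5,-2.9,-0.5,-1,0,0,0,-1.85,-3.6,-0.5,-1,0,0,0,-2.2,-4.25,-0.5,-1,0,0,0,-2.55,-4.9,-0.5,-1,0,0,0,-2.9,-5.6,-0.5,-1,0,0,0,-3.2,-6.2,-0.5,-1]'

```text
time: 4.82
ee_pos: [0.4901, 0.0071, 0.1612]
eef_rot: [0.218, 0.976, 0.0, 0.0]
ft_force: [0.9, -0.2, -1.9]
width: 0.0522
grip_force: 30.0
```

drive_tool --series '[0,0,0,-0.35,-0.65,0,-1,0,0,0,-0.7,-1.3,0,-1,0,0,0,-1.05,-2,0,-1,0,0,0,-1.4,-2.7,0,-1,0,0,0,-1.75,-3.4,0,-1,0,0,0,-2.1,-4.1,0,-1,0,0,0,-2.4,-4.75,0,-1,0,0,0,-2.7,-5.3,0,-1,0,0,0,-2.95,-5.7,0,-1,0,0,0,-3.13,-6.02,0,-1]'

```text
time: 5.65
ee_pos: [0.501, -0.2639, 0.1612]
eef_rot: [0.218, 0.976, -0.0, 0.0]
ft_force: [0.1, -0.8, -1.7]
width: 0.0522
grip_force: 30.0
```

drive_tool --series '[0,0,0,0,0,0,-1,0,0,0,0,0,0,-1,0,0,0,0,0,0,-1,0,0,0,0,0,0,-1,0,0,0,0,0,0,-1]'

```text
time: 6.07
ee_pos: [0.502, -0.2602, 0.1607]
eef_rot: [0.217, 0.976, 0.0, 0.0]
ft_force: [-0.7, 0.2, -1.4]
width: 0.0517
grip_force: 30.0
```

Run:
```python
from h import *
im=camera("top")[:,:,::-1]
cv2.imwrite("pics/t2.png",cv2.resize(im[120:280,300:500],None,fx=4,fy=3.75,interpolation=cv2.INTER_CUBIC))
go(.5018,-.2612,.046)
```

```text
6.1167 [ 0.502  -0.2603  0.1606] -> [-0.01 -0.02  2.87] rows 2.7490213933694476
```

View pics/t2.png

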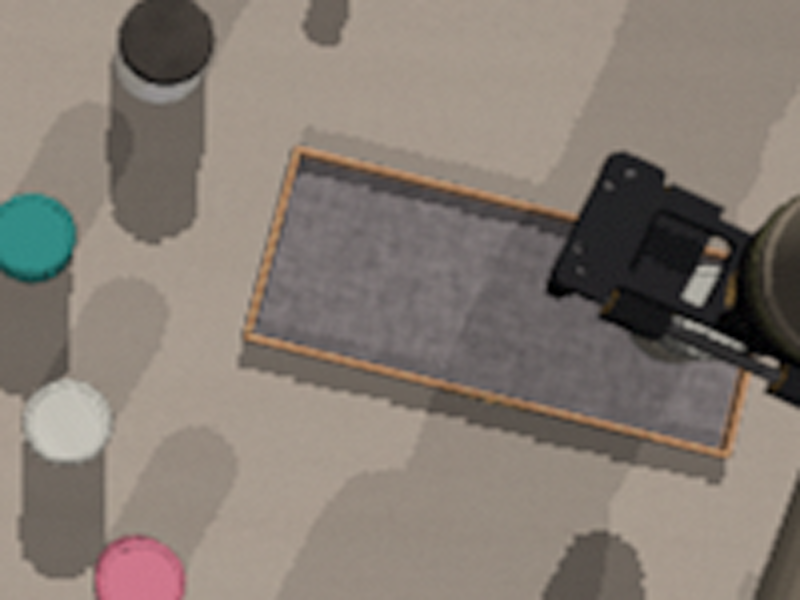

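The held tin is over the tray's right half, at about (650,260) in the crop and well inside the rim. I'll lower it now.

drive_tool --series '[0,0,0,0,0,0.4,-1,0,0,0,0,0,0.9,-1,0,0,0,0,0,1.4,-1,0,0,0,0,0,1.9,-1,0,0,0,0,0,2.3,-1,0,0,0,0,0,2.55,-1,0,0,0,0,0,2.7,-1,0,0,0,0,0,2.8,-1,0,0,0,0,0,2.84,-1,0,0,0,0,0,2.84,-1]'

```text
time: 6.95
ee_pos: [0.5021, -0.2612, 0.0473]
eef_rot: [0.217, 0.976, 0.0, 0.0]
ft_force: [-0.0, -0.3, -1.2]
width: 0.0523
grip_force: 30.0
```

drive_tool --series '[0,0,0,0,0,0,-1,0,0,0,0,0,0,-1,0,0,0,0,0,0,-1,0,0,0,0,0,0,-1]'

```text
time: 7.28
ee_pos: [0.502, -0.2612, 0.0473]
eef_rot: [0.217, 0.976, 0.0, 0.0]
ft_force: [0.3, 0.2, -1.5]
width: 0.0518
grip_force: 30.0
```

drive_tool --series '[0,0,0,0,0,0.02,-1,0,0,0,0,0,0.04,-1,0,0,0,0,0,0.06,-1,0,0,0,0,0,0.06,-1,0,0,0,0,0,0.06,-1]'

```text
time: 7.7
ee_pos: [0.5018, -0.2612, 0.0449]
eef_rot: [0.217, 0.976, 0.0, 0.0]
ft_force: [-2.1, 1.4, 4.9]
width: 0.0517
grip_force: 30.0
```

Force is now up, so the tin is on the floor. I'll release it gently and rise.

drive_tool --series '[0,0,0,0,0,-0.01,-0.1,0,0,0,0,0,-0.01,0.2,0,0,0,0,0,-0.01,0.5,0,0,0,0,0,-0.01,0.9,0,0,0,0,0,-0.01,0.9,0,0,0,0,0,-0.01,0.9]'

```text
time: 8.2
ee_pos: [0.5018, -0.2611, 0.0449]
eef_rot: [0.217, 0.976, 0.0, -0.0]
ft_force: [-0.6, 0.5, -0.3]
width: 0.0708
grip_force: 0.0
```

drive_tool --series '[0,0,0,0,0,-0.4,0.9,0,0,0,0,0,-1,0.9,0,0,0,0,0,-1.7,0.9,0,0,0,0,0,-2.4,0.9,0,0,0,0,0,-2.8,0.9,0,0,0,0,0,-2.8,0.9]'

```text
time: 8.7
ee_pos: [0.5035, -0.2621, 0.1608]
eef_rot: [0.217, 0.976, -0.0, 0.003]
ft_force: [0.4, 0.8, 0.3]
width: 0.0827
grip_force: 0.0
```

Run:
```python
from h import *
go(.4372,.0624,.15)
```

```text
8.7 [ 0.5035 -0.2621  0.1608] -> [4.94 6.64 0.25] rows 7.9472737413147
```

drive_tool --series '[0,0,0,0.4,0.55,0,1,0,0,0,1,1.4,0,1,0,0,0,1.6,2.2,0,1,0,0,0,2.2,3,0,1,0,0,0,2.8,3.8,0,1,0,0,0,3.4,4.6,0,1,0,0,0,4,5.4,0,1,0,0,0,4.5,6.1,0,1,0,0,0,4.8,6.5,0.1,1,0,0,0,4.9,6.64,0.2,1]'

```text
time: 9.53
ee_pos: [0.4358, 0.066, 0.1484]
eef_rot: [0.215, 0.977, 0.0, -0.0]
ft_force: [-1.0, -0.7, 0.1]
width: 0.087
grip_force: 0.0
```

drive_tool --series '[0,0,0,0,0,0,1,0,0,0,0,0,0,1,0,0,0,0,0,0,1,0,0,0,0,0,0,1,0,0,0,0,0,0,1,0,0,0,0,0,0,1]'

```text
time: 10.03
ee_pos: [0.4371, 0.0618, 0.149]
eef_rot: [0.218, 0.976, 0.0, 0.0]
ft_force: [0.3, -0.3, 0.3]
width: 0.087
grip_force: 0.0
```

Run:
```python
from h import *
go(.4372,.0624,.041)
```

```text
10.0333 [0.4371 0.0618 0.149 ] -> [0.   0.01 2.7 ] rows 2.5904181482330086
```

drive_tool --series '[0,0,0,0,0,0.5,1,0,0,0,0,0,1.0,1,0,0,0,0,0,1.5,1,0,0,0,0,0,2.0,1,0,0,0,0,0,2.4,1,0,0,0,0,0,2.65,1,0,0,0,0,0,2.7,1,0,0,0,0,0,2.7,0.5,0,0,0,0,0,2.7,0.2,0,0,0,0,0,2.7,0]'

```text
time: 10.87
ee_pos: [0.4376, 0.0627, 0.0419]
eef_rot: [0.217, 0.976, 0.0, 0.001]
ft_force: [-1.0, -0.3, 0.1]
width: 0.0747
grip_force: 0.0
```

drive_tool --series '[0,0,0,0,0,0,-0.3,0,0,0,0,0,0,-1,0,0,0,0,0,0,-1,0,0,0,0,0,0,-1,0,0,0,0,0,0,-1]'

```text
time: 11.28
ee_pos: [0.4371, 0.0627, 0.0413]
eef_rot: [0.217, 0.976, 0.0, 0.0]
ft_force: [-0.3, 0.9, 4.2]
width: 0.0509
grip_force: 30.0
```

drive_tool --series '[0,0,0,0,0,-0.3,-1,0,0,0,0,0,-0.8,-1,0,0,0,0,0,-1.3,-1,0,0,0,0,0,-1.8,-1,0,0,0,0,0,-2.3,-1,0,0,0,0,0,-2.7,-1,0,0,0,0,0,-3,-1,0,0,0,0,0,-3,-1,0,0,0,0,0,-3,-1,0,0,0,0,0,-3,-1]'

```text
time: 12.12
ee_pos: [0.4363, 0.0624, 0.1599]
eef_rot: [0.217, 0.976, -0.0, -0.001]
ft_force: [0.1, -0.0, -2.1]
width: 0.0513
grip_force: 30.0
```

drive_tool --series '[0,0,0,0,0,0,-1,0,0,0,0,0,0,-1,0,0,0,0,0,0,-1,0,0,0,0,0,0,-1,0,0,0,0,0,0,-1,0,0,0,0,0,0,-1]'

```text
time: 12.62
ee_pos: [0.4369, 0.0625, 0.1609]
eef_rot: [0.217, 0.976, 0.0, -0.0]
ft_force: [-1.0, 0.1, -1.8]
width: 0.0513
grip_force: 30.0
```

Run:
```python
from h import *
go(.5322,-.1348,.16); go(.5322,-.1348,.0455)
```

```text
12.6167 [0.4369 0.0625 0.1609] -> [-4.25 -3.46  0.02] rows 5.255457358769079
12.6167 [0.4369 0.0625 0.1609] -> [-4.25 -3.46  2.88] rows 5.938971560461661
```

Tin C is also light at about 1.8 N, so A must be the heavy one. I'll put C in the near half of the tray.

drive_tool --series '[0,0,0,-0.25,-0.2,0,-1,0,0,0,-0.75,-0.6,0,-1,0,0,0,-1.3,-1.05,0,-1,0,0,0,-1.85,-1.5,0,-1,0,0,0,-2.4,-1.95,0,-1,0,0,0,-2.95,-2.4,0,-1,0,0,0,-3.5,-2.85,0,-1,0,0,0,-3.9,-3.2,0,-1,0,0,0,-4.15,-3.4,0,-1,0,0,0,-4.25,-3.46,0,-1]'

```text
time: 13.45
ee_pos: [0.5325, -0.1373, 0.1608]
eef_rot: [0.218, 0.976, -0.001, 0.0]
ft_force: [-0.5, 0.9, -1.5]
width: 0.051
grip_force: 30.0
```

drive_tool --series '[0,0,0,0,0,0,-1,0,0,0,0,0,0,-1,0,0,0,0,0,0,-1,0,0,0,0,0,0.4,-1,0,0,0,0,0,0.9,-1,0,0,0,0,0,1.4,-1,0,0,0,0,0,1.9,-1,0,0,0,0,0,2.3,-1,0,0,0,0,0,2.5,-1,0,0,0,0,0,2.6,-1]'

```text
time: 14.28
ee_pos: [0.5315, -0.1338, 0.056]
eef_rot: [0.217, 0.976, 0.0, -0.001]
ft_force: [-1.0, -0.7, -1.5]
width: 0.0509
grip_force: 30.0
```

drive_tool --series '[0,0,0,0,0,0.1,-1,0,0,0,0,0,0.17,-1,0,0,0,0,0,0.22,-1,0,0,0,0,0,0.25,-1,0,0,0,0,0,0.25,-1,0,0,0,0,0,0.25,-1]'

```text
time: 14.78
ee_pos: [0.5324, -0.1349, 0.0473]
eef_rot: [0.217, 0.976, 0.0, 0.0]
ft_force: [-0.2, -0.2, -1.8]
width: 0.0514
grip_force: 30.0
```

drive_tool --series '[0,0,0,0,0,0.02,-1,0,0,0,0,0,0.04,-1,0,0,0,0,0,0.05,-1,0,0,0,0,0,0.05,-1,0,0,0,0,0,0.05,-1]'

```text
time: 15.2
ee_pos: [0.5323, -0.135, 0.0453]
eef_rot: [0.217, 0.976, 0.0, 0.0]
ft_force: [-1.7, 0.3, 5.0]
width: 0.0514
grip_force: 30.0
```

drive_tool --series '[0,0,0,0,0,-0.01,-0.1,0,0,0,0,0,-0.01,0.2,0,0,0,0,0,-0.01,0.5,0,0,0,0,0,-0.01,0.9,0,0,0,0,0,-0.01,0.9,0,0,0,0,0,-0.01,0.9]'

```text
time: 15.7
ee_pos: [0.5322, -0.1349, 0.0453]
eef_rot: [0.217, 0.976, 0.0, 0.0]
ft_force: [-0.1, 0.1, 0.1]
width: 0.0713
grip_force: 0.0
```

drive_tool --series '[0,0,0,0,0,-0.4,0.9,0,0,0,0,0,-1,0.9,0,0,0,0,0,-1.7,0.9,0,0,0,0,0,-2.4,0.9,0,0,0,0,0,-2.8,0.9,0,0,0,0,0,-2.9,0.9,0,0,0,0,0,-2.9,0.9,0,0,0,0,0,-2.9,0.9,0,0,0,0,0,-2.9,0.9]'

```text
time: 16.45
ee_pos: [0.5315, -0.1347, 0.1599]
eef_rot: [0.217, 0.976, -0.0, -0.001]
ft_force: [-0.1, 0.3, -0.3]
width: 0.0828
grip_force: 0.0
```

Run:
```python
from h import *
go(.6072,.1787,.16)
```

```text
16.45 [ 0.5315 -0.1347  0.1599] -> [ 1.61  7.9  -0.01] rows 7.7322262527482994
```

drive_tool --series '[0,0,0,0.1,0.5,0,1,0,0,0,0.3,1.4,0,1,0,0,0,0.5,2.4,0,1,0,0,0,0.7,3.4,0,1,0,0,0,0.9,4.4,0,1,0,0,0,1.1,5.4,0,1,0,0,0,1.3,6.3,0,1,0,0,0,1.5,7.1,0,1,0,0,0,1.6,7.7,0,1,0,0,0,1.62,7.9,0,1]'

```text
time: 17.28
ee_pos: [0.6065, 0.1841, 0.1593]
eef_rot: [0.214, 0.977, 0.0, -0.001]
ft_force: [0.1, 0.8, -0.8]
width: 0.0874
grip_force: 0.0
```

drive_tool --series '[0,0,0,0,0,0,1,0,0,0,0,0,0,1,0,0,0,0,0,0,1,0,0,0,0,0,0,1,0,0,0,0,0,0,1,0,0,0,0,0,0,1]'

```text
time: 17.78
ee_pos: [0.6075, 0.1777, 0.1616]
eef_rot: [0.218, 0.976, 0.0, 0.0]
ft_force: [0.4, -0.5, 0.8]
width: 0.0868
grip_force: 0.0
```

Run:
```python
from h import *
im=camera("top")[:,:,::-1]
cv2.imwrite("pics/t3.png",cv2.resize(im[110:290,190:500],None,fx=2.58,fy=2.58,interpolation=cv2.INTER_CUBIC))
go(.6072,.1787,.041)
```

```text
17.8333 [0.6075 0.1781 0.1615] -> [0.01 0.01 3.01] rows 2.890200602367794
```

View pics/t3.png

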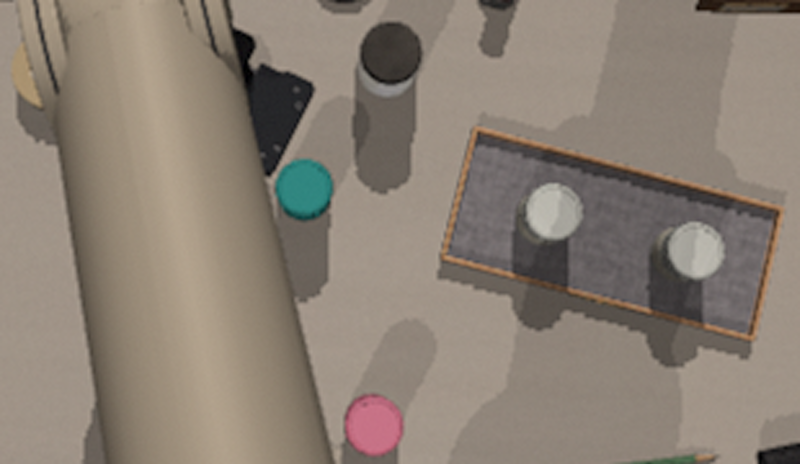

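Both light tins stand upright on the tray floor, at about (553,212) and (695,250) in the crop. The gripper is above tin A, and the turquoise tin beside it hasn't been touched.

drive_tool --series '[0,0,0,0,0,0.5,1,0,0,0,0,0,1.0,1,0,0,0,0,0,1.5,1,0,0,0,0,0,2.0,1,0,0,0,0,0,2.5,1,0,0,0,0,0,2.85,1,0,0,0,0,0,3.0,1,0,0,0,0,0,3.0,0.5,0,0,0,0,0,3.0,0.2,0,0,0,0,0,3.0,0]' --grip_force 40

```text
time: 18.67
ee_pos: [0.6083, 0.179, 0.0427]
eef_rot: [0.217, 0.976, 0.001, 0.001]
ft_force: [-0.4, -0.2, -0.1]
width: 0.0743
grip_force: 0.0
```

drive_tool --series '[0,0,0,0,0,0,-0.3,0,0,0,0,0,0,-1,0,0,0,0,0,0,-1,0,0,0,0,0,0,-1,0,0,0,0,0,0,-1]'

```text
time: 19.08
ee_pos: [0.6079, 0.1792, 0.042]
eef_rot: [0.217, 0.976, 0.0, 0.0]
ft_force: [-1.4, 0.9, 4.5]
width: 0.0513
grip_force: 40.0
```

drive_tool --series '[0,0,0,0,0,-0.3,-1,0,0,0,0,0,-0.7,-1,0,0,0,0,0,-1.1,-1,0,0,0,0,0,-1.5,-1,0,0,0,0,0,-2,-1,0,0,0,0,0,-2.5,-1,0,0,0,0,0,-3,-1,0,0,0,0,0,-3.4,-1,0,0,0,0,0,-3.7,-1,0,0,0,0,0,-3.8,-1]'

```text
time: 19.92
ee_pos: [0.6079, 0.1786, 0.1954]
eef_rot: [0.217, 0.976, 0.001, 0.001]
ft_force: [0.2, -0.3, -5.4]
width: 0.051
grip_force: 40.0
```

drive_tool --series '[0,0,0,0,0,0,-1,0,0,0,0,0,0,-1,0,0,0,0,0,0,-1,0,0,0,0,0,0,-1,0,0,0,0,0,0,-1,0,0,0,0,0,0,-1]'

```text
time: 20.42
ee_pos: [0.6073, 0.1787, 0.1928]
eef_rot: [0.217, 0.976, -0.0, -0.0]
ft_force: [-0.8, 0.9, -5.0]
width: 0.0509
grip_force: 40.0
```

Tin A pulls down 5.0–5.4 N, so it's the heavy one. I'll raise it to about 25 cm.

drive_tool --series '[0,0,0,0,0,-0.2,-1,0,0,0,0,0,-0.5,-1,0,0,0,0,0,-0.9,-1,0,0,0,0,0,-1.3,-1,0,0,0,0,0,-1.6,-1,0,0,0,0,0,-1.8,-1,0,0,0,0,0,-1.88,-1,0,0,0,0,0,-1.88,-1,0,0,0,0,0,-1.88,-1,0,0,0,0,0,-1.88,-1]'

```text
time: 21.25
ee_pos: [0.6071, 0.1787, 0.2676]
eef_rot: [0.217, 0.976, -0.0, -0.001]
ft_force: [-0.3, -0.1, -5.7]
width: 0.0513
grip_force: 40.0
```

drive_tool --series '[0,0,0,0,0,0,-1,0,0,0,0,0,0,-1,0,0,0,0,0,0,-1,0,0,0,0,0,0,-1,0,0,0,0,0,0,-1,0,0,0,0,0,0,-1,0,0,0,0,0,0,-1,0,0,0,0,0,0,-1,0,0,0,0,0,0,-1,0,0,0,0,0,0,-1]'

```text
time: 22.08
ee_pos: [0.6074, 0.1788, 0.2686]
eef_rot: [0.217, 0.976, 0.0, 0.0]
ft_force: [0.2, -0.0, -5.6]
width: 0.0512
grip_force: 40.0
```

Run:
```python
from h import *
im=camera("scene")[:,:,::-1]
cv2.imwrite("pics/s2.png",im)
s=telemetry.read_state();print(s['ee_pos'],s['ft_force'],s['joint_vel'].round(3))
```

```text
[0.60745999 0.17874187 0.2685628 ] [-0.12642251  0.20659794 -5.37154142] [ 0.001  0.001 -0.002 -0.001 -0.001  0.     0.001]
```

View pics/s2.png

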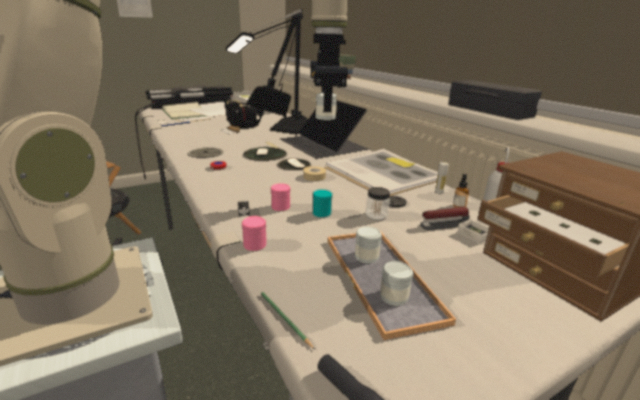

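The two light tins stand in the tray at (368,245) and (396,283), and the heavy one is held upright at (327,105). The jar, tape, loupe and look-alikes are where they started. I'll hand it in.

```bash
python3 -c "
from bench import r
print(r.close_job())"
```

```text
the job is handed in; nothing more can be done
None
```

I handed the job in at about 22 s: the two lighter tins (about 0.2 kg each) stand upright in the tray, and the heaviest (tin A, about 0.55 kg) is held upright and still about 25 cm above the table.

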